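# Draw the phone boom out to its mark and cam it tight

### The job

Get the phone stand ready to film the juicing: draw the boom's inner tube out until the black ring on it meets the lip of the collar, and while you hold it there against sliding back in, swing the steel cam lever fully shut against the tube. Finish still holding the tube at the mark, fingers gripping it with the lever shut, and leave the mug, the clear tub and the apple where they are.

Things in the scene. Friction and masses are not known exactly. Their poses are not given: they have to be found in the camera images.
- stand: phone stand, fixed to the worktop: grey weighted foot 176 mm across, short mast, and a boom that slopes up at 25 degrees along the stand's +x. Origin: centre of the foot's underside, z up, +y left of the boom. The boom's axis passes 150 mm above the origin. Boom: outer tube 26 mm diameter with a black collar 33 mm in diameter at its upper end, inner tube sliding in it
- tube: the sliding inner tube, aluminium, 18 mm diameter, with the phone cradle at its upper end; 0.35 to 0.57 kg. x runs along the tube, outward and up at 25 degrees; y is level, to the lever's side; z is square to the tube, upward. Origin on the tube's axis, 40 mm short of the cradle's cross bar; fully in it lies at the collar's lip
- ring (a point): centre of the black ring, 3 mm wide, that runs round the inner tube as its length mark, on the axis at x = -40 mm of the tube; hidden inside the collar at the start
- lip (a point): centre of the collar's outer end face (the lip), on the tube's axis. Between lip and cross bar lie 40 mm of bare tube at the start, 80 mm at the mark
- crossbar (a point): where the axis meets the cradle's rear face, which looks back at the collar. The face is a black bar 136 mm long, 68 mm to each side along y, from 3 to 19 mm below the axis (a 28 mm wide block in its middle rises to 12 mm above): fingers put down on both sides of the tube, between collar and bar, can push the tube out by it. Beyond it lies the phone, 150 mm wide, top 9 mm below the axis
- extension (a joint): how far the tube is drawn out, m: 0 fully in (the start), 0.040 with the middle of the ring level with the lip, end stop 0.085. With the lever open the tube runs freely and its weight, about 2 N along the tube, draws it back in; with the lever shut the cam grips it
- lever (a joint): angle of the steel cam lever, rad: 0 fully shut, lying along the tube and pointing to the cradle; grows to 1.0 as the tip swings away from the tube towards y. It starts slack at 0.23 to 0.31 and stays where it is left. It turns in the tube's x-y plane; its tip resists with 2 to 3 N, rising to about 5 N over the last 0.13 rad, where the cam clamps the tube
- lever_pin (a point): the lever's hinge, at axis height, 8 mm behind the lip and 17 mm to the y side of the axis
- lever_tip (a point): outer face of the lever's tip, 80 mm from the pin. The blade is 6 mm thick, 14 mm high (from 1 mm below to 13 mm above the axis). Shut, it ends 72 mm beyond the lip (8 mm short of the cross bar at the mark), outer face 16 mm from the axis, inner face 1 mm off the tube: a squeeze there over bare tube side and blade spans 25 mm. At the start the outer face is 34 to 41 mm from the axis
- mug: bystander: white ceramic mug, 82 mm across, 92 mm high, origin at the centre of its underside
- tub: bystander: clear plastic juice tub, 150 x 100 x 110 mm high, origin at the centre of its underside
- apple: bystander: green apple 78 mm across, 68 mm high, origin at its underside

How it is judged:
By the outcome, as a careful person would: the job done as asked, in the order asked, and still so for the second after the job is handed in, while the arm keeps its last pose, push and grip.
It also fails if it takes over 32 s, if anything falls off the work surface, if the arm or the gripper's body presses on something with over 40 N, if the wrist force passes 120 N, or if a joint passes its speed limit or range.

### The arm

A 6-joint arm with a two-finger parallel gripper is mounted at the origin on the work surface. World frame = base frame: x ahead of the robot, y to its left, z up, the work surface at z = 0. Lengths are in m, angles in rad, forces in N, time in s.
With the tool pointing down it reaches from about 0.35 to 0.775 m from the base axis. Payload 5.5 kg.
Tool frame: the origin (TCP) lies at the very end of the fingers, on their centre line; the grasp point (between the pads) lies env.hold_point_z behind it (env.hold_point_z is the distance from the TCP to the grasp point, in m); z points along the fingers, y is the line along which they close (so a half turn about z gives the same grasp; the last joint's range is limited). The gripper opens to 85 mm and grips with 20 to 120 N. Pads are 22 mm wide; open, the fingers measure 114 mm over their backs; the gripper's body (76 mm by 85 mm) begins 54 mm behind the grasp point. The pads swing forward as they close: fully open they stand 13 mm farther back than shut.
Start: joints at [1.129, 0.313, 0.046, 1.304, 0, 1.431], TCP at [0.171, 0.549, 0.231] pointing down, gripper open.
Joint ranges: [-2.76, 2.76], [-0.86, 1.69], [-1.03, 1.26], [-2.2, 2.34], [-1.47, 1.5], [-3.14, 3.14]. Speed limits (rad/s): [2.57, 2.57, 3.14, 3.14, 3.14, 3.14].

### API

Orientations are given as a unit quaternion [w, x, y, z].
In Python, from workcell import env gives the robot as it stands.
- The arm moves only by the tool carry_out, never from a script. Its argument "steps" is a list of rows, each a list of 3 entries, a list of its own where there are three numbers: the turn, a rotation vector about the tool's x, y, z in degrees, then the shift along the tool's x, y, z in cm, then the closure in counts, from 0 (fully open) to 255 (shut). A call has exactly 8 rows; each row is the pose to reach, as a shift and turn from the pose commanded when the call began, along the tool's axes at that moment; what a row does not reach only later rows make up. A row lasts 1/8 s, in which the tool goes at most 62.5 mm and 10.7 degrees, less where a joint would pass 70% of its speed; a pose out of reach is approached as far as the arm can. A call with a gripper value outside its range is refused whole. The fingers move at their own pace and stop on an object; "force" is the grip in N (left out, the last holds). Time passes only in rows, so rows that repeat a pose let the fingers close, or fill a call up. It gives the time, the measured TCP pose, the force, the opening and the grip force at its end, in the units of the state.
- env.get_state(): the state, without advancing time (a new reading comes with each control period).
- env.read_camera(name): name is "side" or "top" or "wrist"; returns (picture, depth): 480x640x3 uint8, red, green, blue; 480x640 float32, m along the optical axis (not along the pixel's ray), 0 where there is no reading.
- env.get_calibration(name): a dict with "fx", "fy", "cx", "cy" (pixels), "origin" and "orientation" of the camera in the world. Camera axes: x right, y up, looking along -z (the intrinsics and any distortion apply to the point x, -y, -z); pixel columns grow to the right and rows downward; lengths in m; the calibration is good to about 2 mm. A picture is of the moment at which its call begins: read the wrist's pose just before it. get_calibration takes no time and is no camera call; for the wrist camera it gives the pose at the moment of the call.
- env.hand_in(): hands the job in; it is judged then, once.
The state is a dict: "clock": time; "joint_pos": joint angles; "qvel": joint speeds; "tau": joint torques, N m; "tcp_pos": TCP position; "orientation": TCP orientation; "wrist_force": force on the tool from outside, world axes, zero at the start; "ft_torque": the same for the moment, N m; "finger_gap": finger opening in m; "grip_force": force on a finger pad.
Only numpy, scipy, OpenCV 4.12 (cv2) and the standard library are available. Lean on these libraries where they do the work, as an engineer would, in place of code of your own. Each camera call takes 0.05 s, during which the arm holds its last target. There are 200 camera calls.

## Working session

There is one attempt and no reset: what is moved stays moved. The work goes in short steps, Python scripts to look and compute and a tool call to move; the robot and the scene stay as the last step left them, time stands still between calls to the robot, and variables do not carry over. Pictures are saved under pics/ and viewed, at most 10 in all, crops included, and the job is handed in when it is done.

Besides the shell and the picture viewer there is one more tool, called after ">>>" as name(argument=value, ...) on one line, values as JSON. carry_out: Moves the arm, as the interface text tells. Its arguments: {"type":"object","properties":{"steps":{"type":"array","items":{"type":"array"}},"force":{"type":"number"}},"required":["steps"]}

```bash
ls; mkdir -p pics
python3 - <<'E'
from workcell import env
import cv2
print(env.get_state(), env.hold_point_z)
for n in ("side","top"):
    c=env.get_calibration(n); print(n,c)
    p,d=env.read_camera(n); cv2.imwrite(f"pics/{n}0.png",p[:,:,::-1])
    import numpy as np; np.savez(f"pics/{n}0.npz",p=p,d=d)
E
```

```text
pics
{'clock': 0.0, 'joint_pos': array([ 1.12942404e+00,  3.13979102e-01,  4.50095050e-02,  1.30359866e+00,
       -1.10677738e-05,  1.43118504e+00]), 'qvel': array([-0.00093833,  0.00027951, -0.00146534,  0.00011131,  0.00167813,
       -0.00059485]), 'tau': array([-2.75523225e-04, -4.80625319e+01,  2.98534405e+01,  1.94529112e-02,
       -4.73687419e-05,  5.01410369e-06]), 'tcp_pos': array([0.17069589, 0.54855986, 0.23043347]), 'orientation': array([-2.48459088e-04,  1.50308620e-01,  9.88638728e-01, -8.50430795e-04]), 'wrist_force': array([-0.46090412,  0.58799744,  0.23757168]), 'ft_torque': array([-0.01677531, -0.01763124,  0.03351715]), 'grip_force': 0.0, 'finger_gap': 0.08496223036274368} 0.0187
side {'fx': 580.544356722616, 'fy': 580.544356722616, 'cx': 321.3480216505945, 'cy': 239.7160716033201, 'origin': array([ 0.25633786, -1.07935131,  1.06116813]), 'orientation': array([ 0.89162508,  0.43314889, -0.05034722, -0.12186841])}
top {'fx': 485.87363414924715, 'fy': 485.87363414924715, 'cx': 326.46606853112695, 'cy': 228.8663305040859, 'origin': array([0.45717493, 0.02765033, 1.4357545 ]), 'orientation': array([ 0.70925053,  0.02443413, -0.01880511, -0.70428193])}
```

View pics/side0.png

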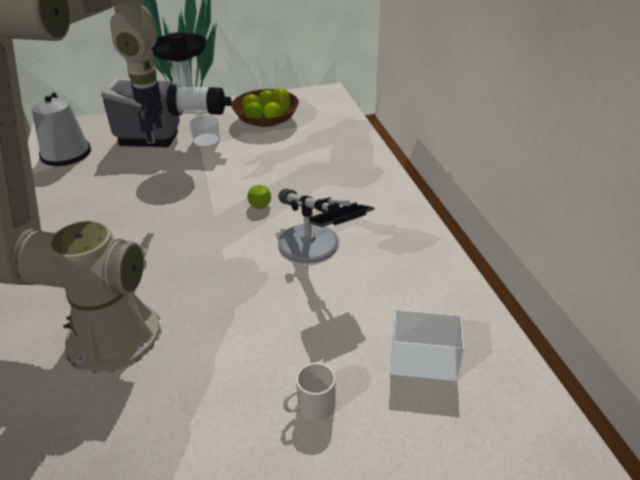

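View pics/top0.png

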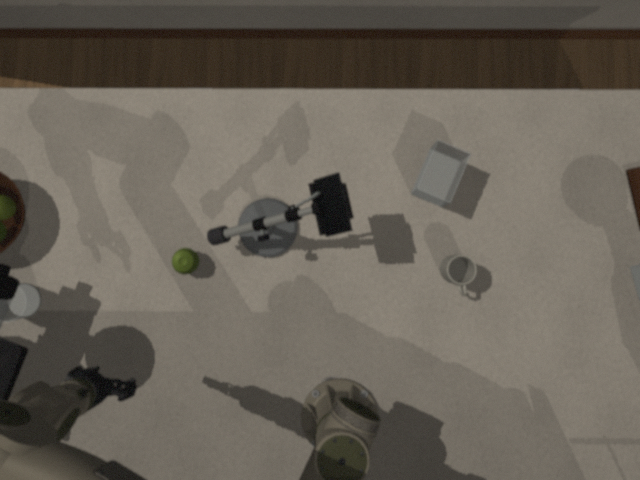

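The top view shows the stand's foot at about (268,227), its boom running right and slightly up, the cradle at (332,205), and the lever at about (310,198). The apple is at (184,260), the mug at (461,270) and the tub at (440,175). I'll zoom in next.

Run:
```python
import numpy as np,cv2
t=np.load("pics/top0.npz");s=np.load("pics/side0.npz")
a=cv2.resize(t['p'][165:265,200:360],None,fx=5,fy=5,interpolation=cv2.INTER_CUBIC)
a=np.clip(a.astype(float)*1.6,0,255).astype(np.uint8)
cv2.imwrite("pics/topc.png",a[:,:,::-1])
d=t['d']
for r in range(185,250,4): print(r,[int(1000*x) for x in d[r,208:352:6]])
```

```text
185 [1451, 1452, 1450, 1450, 1452, 1449, 1450, 1447, 1452, 1447, 1449, 1452, 1442, 1450, 1446, 1447, 1448, 1227, 0, 1218, 1215, 1208, 1202, 1203]
189 [1451, 1444, 1447, 1443, 1453, 1451, 1445, 1447, 1446, 1450, 1447, 1451, 1448, 1445, 1447, 1448, 1449, 1229, 1227, 1222, 1212, 1207, 1206, 1196]
193 [1453, 1448, 1446, 1447, 1447, 1448, 1448, 1445, 1444, 1448, 1446, 1444, 1445, 1446, 1446, 1451, 1444, 1227, 1208, 1221, 1212, 1209, 1199, 1194]
197 [1450, 1447, 1450, 1447, 1450, 0, 1449, 1448, 1448, 1441, 1448, 1450, 1451, 1449, 1446, 1444, 1439, 1209, 1229, 1222, 1212, 1214, 1204, 1191]
201 [1443, 1443, 1442, 1444, 1450, 1445, 1444, 1448, 1432, 1430, 1429, 1429, 1430, 1449, 1452, 1445, 1219, 1442, 1225, 1222, 1218, 1210, 1199, 1188]
205 [1447, 1452, 1452, 1444, 1446, 1445, 1447, 1430, 1425, 1426, 1426, 1432, 1432, 1432, 1230, 1231, 1444, 1443, 1206, 1224, 1216, 1210, 1202, 1193]
209 [1444, 1448, 1440, 1444, 1446, 1448, 1433, 0, 1429, 1424, 1429, 1430, 1425, 1426, 1232, 1240, 1228, 1219, 1203, 1222, 1218, 1210, 1200, 1195]
213 [1446, 1444, 1446, 1444, 1443, 1444, 1430, 1427, 1425, 1424, 1
[... 720 characters left out ...]
1421, 1415, 1421, 1286, 1415, 1421, 1420, 1423, 1422, 1438, 1437, 1432, 1435, 1221, 1216, 1214, 1211, 1438]
237 [1338, 1327, 1323, 1337, 1436, 1436, 1421, 0, 1419, 1273, 1287, 1418, 1420, 1420, 1423, 1435, 1439, 1434, 1440, 1440, 1438, 1440, 1434, 1442]
241 [1439, 1332, 1331, 1334, 1436, 1444, 1421, 1417, 1424, 1418, 1420, 1418, 1422, 1419, 1428, 1431, 1439, 1442, 1444, 1435, 1434, 1432, 1431, 1430]
245 [1442, 1443, 1440, 1442, 1437, 1442, 1424, 1418, 1420, 1417, 1423, 1421, 1422, 1417, 1438, 1433, 1436, 1440, 1438, 1435, 1434, 1439, 1436, 1436]
249 [1439, 1438, 1434, 1435, 1436, 1433, 1439, 1420, 1423, 1419, 1420, 1425, 1415, 1421, 1432, 1431, 1435, 1437, 1434, 1432, 1435, 1433, 1431, 1436]
```

View pics/topc.png

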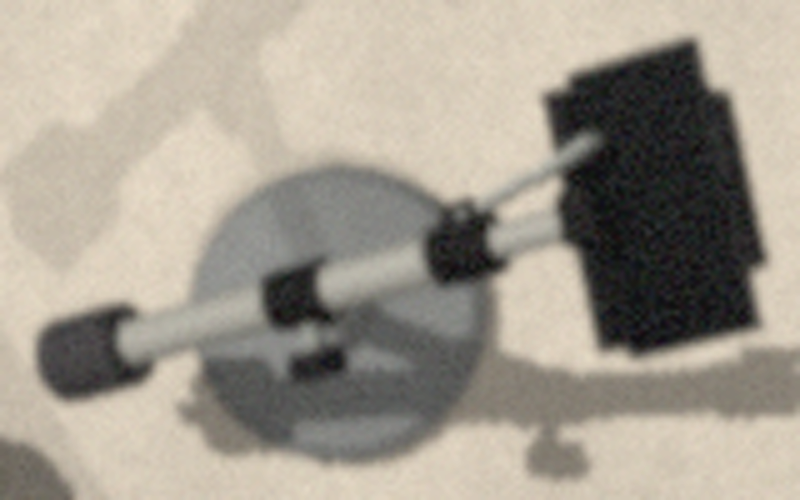

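The crop shows the collar lip at about crop (502,230), which is pixel (300,211). The bar's rear edge is at about (312,210), and the lever runs from (293,206) to (320,192), on the +y (up) side. Next I'll fit the axis from depth.

```bash
cat > h.py <<'E'
import numpy as np,cv2
from scipy.spatial.transform import Rotation as R
from workcell import env
def rot(q): return R.from_quat(np.r_[q[1:],q[0]])
def pts(c,d,m):
    v,u=np.nonzero(m&(d>0)); z=d[v,u]
    p=np.c_[(u-c['cx'])/c['fx']*z,-(v-c['cy'])/c['fy']*z,-z]
    return rot(c['orientation']).apply(p)+c['origin'],u,v
def ray(c,u,v):
    return rot(c['orientation']).apply([(u-c['cx'])/c['fx'],-(v-c['cy'])/c['fy'],-1.])
def proj(c,P):
    q=rot(c['orientation']).inv().apply(np.atleast_2d(P)-c['origin'])
    return np.c_[c['cx']-c['fx']*q[:,0]/q[:,2],c['cy']+c['fy']*q[:,1]/q[:,2]]
E
python3 - <<'E'
from h import *
t=np.load("pics/top0.npz");c=env.get_calibration("top");p,d=t['p'],t['d']
print("table z",np.median(pts(c,d,np.pad(np.ones((30,60),bool),((100,350),(380,200))))[0][:,2]))
# foot: blob 8-35mm high near stand
P,u,v=pts(c,d,np.ones_like(d,bool))
k=(abs(u-268)<45)&(abs(v-227)<45)&(P[:,2]>0.008)&(P[:,2]<.03)
print("foot z",np.median(P[k,2]),k.sum())
(cx,cy),r=cv2.minEnclosingCircle(P[k][:,:2].astype(np.float32)*1000);print("foot",cx,cy,r)
# outer tube: bright, raised
g=p.astype(int).min(2)[v,u]
k=(P[:,2]>.09)&(P[:,2]<.24)&(u>222)&(u<290)&(v>205)&(v<245)&(g>75)
Q=P[k]; print(k.sum())
for _ in range(3):
    m=Q.mean(0);w=np.linalg.svd(Q-m)[2][0];w*=-np.sign(w[1])
    e=Q-m;e-=np.outer(e@w,w);Q=Q[np.linalg.norm(e,axis=1)<.018]
print("line",m,w,"yaw",np.degrees(np.arctan2(w[1],w[0])),"elev",np.degrees(np.arcsin(w[2])))
for n in("wrist",):
    cw=env.get_calibration(n);s=env.get_state();T=rot(s['orientation'])
    print("cam in tool",T.inv().apply(cw['origin']-s['tcp_pos']),(T.inv()*rot(cw['orientation'])).as_matrix().round(3),cw['fx'])
E
```

```text
table z -0.0005434734192000246
foot z 0.015900015517523958 1943
foot 554.821044921875 236.5080108642578 132.04443359375
465
line [0.54454227 0.23350794 0.15159851] [ 0.20661335 -0.88021366  0.42724095] yaw -76.79006091608979 elev 25.29259082921554
cam in tool [ 0.07588213  0.00089502 -0.14214551] [[-0.001  0.954  0.299]
 [ 1.     0.001  0.   ]
 [ 0.     0.299 -0.954]] 398.9311583194386
```

Run:
```python
from h import *
t=np.load("pics/top0.npz");c=env.get_calibration("top");p,d=t['p'],t['d']
yaw=np.radians(-76.8);e=np.radians(25)
w=np.array([np.cos(yaw)*np.cos(e),np.sin(yaw)*np.cos(e),np.sin(e)]);ty=np.array([-np.sin(yaw),np.cos(yaw),0]);tz=np.cross(w,ty)
m=np.array([.5445,.2335,.1516])-tz*.0115   # mean of visible upper half surface
def hit(u,v,h):
    r=ray(c,u,v);a=(m+tz*h-c['origin'])@tz/(r@tz);return c['origin']+a*r
B=np.array([w,ty,tz])
lip=hit(300.2,211,.0165);print("lip",lip,B@(lip-m))
L0=m+w*(B@(lip-m))[0]
bar=hit(312,210,-.003);print("bar from lip (tube fr)",B@(bar-L0))
tip=hit(320,192,.013);print("tip",B@(tip-L0))
print("L0",L0)
np.savez("ax.npz",L0=L0,B=B)
s=env.get_state();T=rot(s['orientation'])
# tool target frame: z=-tz, y=ty, x=cross(y,z)
M=np.c_[np.cross(ty,-tz),ty,-tz];print(M)
print("rotvec deg", (T.inv()*R.from_matrix(M)).as_rotvec(degrees=True))
tgt=L0+w*.02+tz*.12
print("tgt",tgt,"shift cm",T.inv().apply(tgt-s['tcp_pos'])*100)
```

```text
lip [0.57620438 0.10400101 0.21928372] [0.1494308  0.00129551 0.0165    ]
bar from lip (tube fr) [ 0.02333177 -0.00200174 -0.003     ]
tip [0.06339286 0.0338562  0.013     ]
L0 [0.57653544 0.09691622 0.20432965]
[[-0.20695617  0.9735789   0.09650525]
 [ 0.88236214  0.22835087 -0.41145222]
 [-0.42261826  0.         -0.90630779]]
rotvec deg [ 12.88201802 -22.65852881  58.54270747]
tgt [0.56909393 0.12864324 0.32153895] shift cm [-50.51681457 -28.26774588  -9.06929754]
```

>>> carry_out(steps=[[[0, 0, 0], [0, 0, -5], 0], [[0, 0, 0], [-3, -1.7, -10], 0], [[1.3, -2.3, 6], [-8, -4.5, -11], 0], [[2.6, -4.5, 12], [-13, -7.3, -11], 0], [[4, -7, 18], [-18, -10, -11], 0], [[5.2, -9, 24], [-23, -13, -11], 0], [[6.5, -11.3, 29], [-28, -15.7, -11], 0], [[7.8, -13.5, 35], [-33, -18.5, -11], 0]], force=40)

```text
clock: 1.1
tcp_pos: [0.4319, 0.2728, 0.341]
orientation: [0.105, 0.44, 0.888, -0.084]
wrist_force: [-0.3, 0.0, -0.6]
finger_gap: 0.0854
grip_force: 0.0
```

Run:
```python
from h import *
z=np.load("ax.npz");L0,B=z['L0'],z['B'];w,ty,tz=B
s=env.get_state();T=rot(s['orientation']);M=np.c_[np.cross(ty,-tz),ty,-tz]
print(s['clock'],s['tcp_pos'],s['joint_pos'])
print((T.inv()*R.from_matrix(M)).as_rotvec(degrees=True), T.inv().apply(L0+w*.01+tz*.12-s['tcp_pos'])*100)
```

```text
1.1 [0.43190471 0.2728038  0.34103621] [ 0.5617347   0.22141069  0.16348961  1.54789024 -0.26689335  1.48591453]
[ 5.07989776 -9.10251768 23.37671981] [-17.70711845   2.81621397   7.06321551]
```

>>> carry_out(steps=[[[1.2, -2.2, 6], [-4.5, 0.7, 0], 0], [[2.5, -4.5, 12], [-9, 1.4, 2], 0], [[3.8, -6.8, 18], [-13.5, 2.1, 4.5], 0], [[5.1, -9.1, 23.4], [-17.7, 2.8, 7], 0], [[5.1, -9.1, 23.4], [-17.7, 2.8, 7], 0], [[5.1, -9.1, 23.4], [-17.7, 2.8, 7], 0], [[5.1, -9.1, 23.4], [-17.7, 2.8, 7], 0], [[5.1, -9.1, 23.4], [-17.7, 2.8, 7], 0]])

```text
clock: 2.1
tcp_pos: [0.5659, 0.1404, 0.3189]
orientation: [0.17, 0.605, 0.766, -0.133]
wrist_force: [0.5, -0.7, -0.2]
finger_gap: 0.0853
grip_force: 0.0
```

Run:
```python
from h import *
s=env.get_state();c=env.get_calibration("wrist");p,d=env.read_camera("wrist")
np.savez("pics/w1.npz",p=p,d=d,**{k:c[k] for k in c});cv2.imwrite("pics/w1.png",p[:,:,::-1])
z=np.load("ax.npz");L0,B=z['L0'],z['B']
print(s['clock'],B@(s['tcp_pos']-L0),s['joint_pos'],rot(s['orientation']).as_matrix())
print(proj(c,[L0,L0+B[0]*.04,L0+.0165*B[2]]))
```

```text
2.1 [ 0.0078325  -0.00042676  0.12271554] [ 0.32214207  0.36391317  0.26230064  1.50877184 -0.4330852   1.66720079] [[-2.10484781e-01  9.72592524e-01  9.87924081e-02]
 [ 8.82202376e-01  2.32514175e-01 -4.09458332e-01]
 [-4.21206747e-01  9.70149873e-04 -9.06964131e-01]]
[[319.55547839 211.8601769 ]
 [319.47107549 265.98424408]
 [319.55211336 218.29850175]]
```

View pics/w1.png

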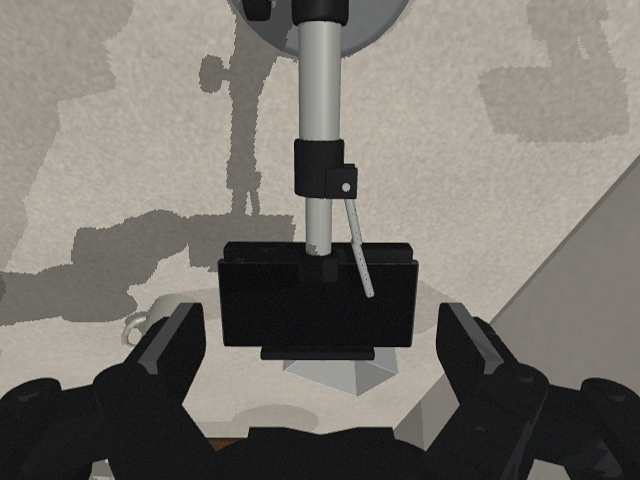

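The wrist view shows the collar lip's edge at about (315,198), the tube running down to the block at (318,255), the bar's edge at row 243, the pin at (346,187) and the lever tip at (370,296). I'll refine the axis, yaw and lip from this view.

Run:
```python
from h import *
z=dict(np.load("pics/w1.npz"));p,d=z['p'],z['d'];c=z
A=np.load("ax.npz");L0,B=A['L0'],A['B']
g=p.astype(int).min(2)
for r in (40,80,120,160,185,190,194,196,198,200,202,210,225,240,250,256):
    row=g[r,285:375]; 
    k=np.nonzero(row>120)[0] if False else None
    P,u,v=pts(c,d,np.pad(np.ones((1,100),bool),((r,479-r),(280,260))))
    q=(P-L0)@B.T*1000
    k=abs(q[:,2])<25
    top=q[k]; dark=g[r,u[k]]
    print(r,"u",u[k].min(),u[k].max(),"x %.1f y %.1f..%.1f zmax %.1f"%(np.median(top[:,0]),top[:,1].min(),top[:,1].max(),np.percentile(top[:,2],90)),"g318",g[r,318],g[r,330])
# fit outer tube cylinder
m=np.zeros_like(g,bool);m[25:135,295:345]=True
P,u,v=pts(c,d,m&(g>70));q=(P-L0)@B.T;q=q[abs(q[:,2])<.03]
from scipy.optimize import least_squares
f=lambda a:np.hypot(q[:,1]-a[0]-a[1]*q[:,0],q[:,2]-a[2]-a[3]*q[:,0])-.013
s=least_squares(f,[0,0,0,0],loss='soft_l1',f_scale=.002);print("cyl outer y0,dy,z0,dz",s.x,len(q),np.std(s.fun))
# lip edge along columns: brightness jump from collar to tube
for uu in range(308,330,3): print(uu,list(g[190:206,uu]))
```

```text
40 u 298 341 x -105.6 y -13.1..12.7 zmax 14.7 g318 158 147
80 u 299 340 x -84.0 y -12.6..12.5 zmax 14.8 g318 159 149
120 u 299 339 x -61.2 y -13.0..12.2 zmax 14.8 g318 155 143
160 u 294 343 x -37.3 y -16.6..15.1 zmax 18.2 g318 30 29
185 u 295 356 x -22.1 y -16.1..22.8 zmax 19.5 g318 35 29
190 u 295 356 x -18.9 y -16.2..22.9 zmax 19.4 g318 32 35
194 u 297 356 x -16.3 y -14.7..23.0 zmax 19.3 g318 34 33
196 u 303 356 x -15.1 y -10.7..22.9 zmax 19.2 g318 32 33
198 u 306 355 x -13.7 y -9.0..22.4 zmax 18.7 g318 97 39
200 u 306 353 x -10.6 y -9.1..21.6 zmax 14.6 g318 152 127
202 u 306 354 x -9.3 y -9.1..22.3 zmax 14.3 g318 150 124
210 u 306 355 x -3.8 y -9.1..23.0 zmax 14.8 g318 150 120
225 u 306 358 x 6.5 y -9.1..25.4 zmax 14.3 g318 151 118
240 u 306 361 x 17.2 y -9.3..27.6 zmax 14.3 g318 149 118
250 u 280 379 x 28.1 y -28.1..42.6 zmax 11.3 g318 151 120
256 u 280 379 x 31.5 y -28.3..42.4 zmax 12.5 g318 13 19
cyl outer y0,dy,z0,dz [-0.00090721 -0.00644322  0.00150323 -0.00107769] 4609 0.0005842574087521505
308 [np.int64(31), np.int64(30), np.int64(28), np.int64(24), np.int64(26), np.int64(3
[... 1105 characters left out ...]
.int64(29), np.int64(33), np.int64(30), np.int64(28), np.int64(30), np.int64(34), np.int64(30), np.int64(20), np.int64(68), np.int64(133), np.int64(153), np.int64(150), np.int64(151), np.int64(152), np.int64(150), np.int64(150)]
326 [np.int64(29), np.int64(30), np.int64(30), np.int64(30), np.int64(30), np.int64(28), np.int64(32), np.int64(20), np.int64(41), np.int64(122), np.int64(147), np.int64(144), np.int64(144), np.int64(145), np.int64(145), np.int64(143)]
329 [np.int64(30), np.int64(28), np.int64(32), np.int64(33), np.int64(32), np.int64(26), np.int64(28), np.int64(29), np.int64(41), np.int64(112), np.int64(134), np.int64(132), np.int64(131), np.int64(130), np.int64(129), np.int64(131)]
```

```bash
cat >> h.py <<'E'
def frame():
    z=np.load("ax2.npz");return z['L'],z['B']
def go(x,y,z_):
    L,B=frame();s=env.get_state();T=rot(s['orientation']);w,ty,tz=B
    M=np.c_[-w,ty,-tz]
    print("clk",s['clock'],"tcp in tube mm",(B@(s['tcp_pos']-L)*1000).round(1),"F tube",(B@s['wrist_force']).round(1),"gap",s['finger_gap'],"grip",s['grip_force'])
    print("turn",(T.inv()*R.from_matrix(M)).as_rotvec(degrees=True).round(2),"shift cm",(T.inv().apply(L+np.array([x,y,z_])/1000@B-s['tcp_pos'])*100).round(2))
E
python3 - <<'E'
from h import *
A=np.load("ax.npz");L0,B=A['L0'],A['B']
L=L0+np.array([-.0141,-.0008,.0015])@B
yaw=np.radians(-76.8-.37);e=np.radians(25)
w=np.array([np.cos(yaw)*np.cos(e),np.sin(yaw)*np.cos(e),np.sin(e)]);ty=np.array([-np.sin(yaw),np.cos(yaw),0]);B=np.array([w,ty,np.cross(w,ty)])
np.savez("ax2.npz",L=L,B=B)
c=dict(np.load("pics/w1.npz"))
for n,P in dict(lip=[0,0,16.5],block=[40,0,12],bar=[40,-60,-3],pin=[-8,17,13]).items(): print(n,proj(c,L+np.array(P)/1000@B))
for th in(.23,.27,.31): print(th,proj(c,L+np.array([-8+80*np.cos(th),16.5+80*np.sin(th)-3.5*np.cos(th),13])/1000@B))
go(20,3.5,40);go(20,3.5,-28)
E
```

```text
lip [[318.39182509 197.44245108]]
block [[318.0071537 254.1929235]]
bar [[233.28672168 246.20487017]]
pin [[345.23669551 184.08854037]]
0.23 [[362.90710511 295.35744799]]
0.27 [[367.472138   294.34535735]]
0.31 [[372.01107396 293.16974772]]
clk 2.15 tcp in tube mm [ 22.    0.2 121.1] F tube [ 0.3 -0.1 -0.4] gap 0.0853142841565177 grip 0.0
turn [ 0.3  -0.09  0.53] shift cm [0.18 0.29 8.11]
clk 2.15 tcp in tube mm [ 22.    0.2 121.1] F tube [ 0.3 -0.1 -0.4] gap 0.0853142841565177 grip 0.0
turn [ 0.3  -0.09  0.53] shift cm [ 0.17  0.25 14.91]
```

>>> carry_out(steps=[[[0.3, 0, 0.5], [0.2, 0.3, 3], 0], [[0.3, 0, 0.5], [0.2, 0.3, 6], 0], [[0.3, 0, 0.5], [0.2, 0.3, 8], 0], [[0.3, 0, 0.5], [0.2, 0.3, 10], 0], [[0.3, 0, 0.5], [0.2, 0.3, 12], 0], [[0.3, 0, 0.5], [0.2, 0.3, 14], 0], [[0.3, 0, 0.5], [0.2, 0.3, 14.8], 0], [[0.3, 0, 0.5], [0.2, 0.3, 14.8], 0]])

```text
clock: 3.15
tcp_pos: [0.5829, 0.0814, 0.1829]
orientation: [0.168, 0.609, 0.763, -0.135]
wrist_force: [0.1, 0.5, 1.0]
finger_gap: 0.0856
grip_force: 0.0
```

Run:
```python
from h import *
go(69,3.5,-28)
c=env.get_calibration("wrist");p,d=env.read_camera("wrist")
np.savez("pics/w2.npz",p=p,d=d,**c);cv2.imwrite("pics/w2.png",p[:,:,::-1])
```

```text
clk 3.15 tcp in tube mm [ 20.    3.6 -27.9] F tube [0.  0.2 1.1] gap 0.08558626291352746 grip 0.0
turn [-0.11 -0.08 -0.  ] shift cm [-4.9  -0.01  0.  ]
```

View pics/w2.png

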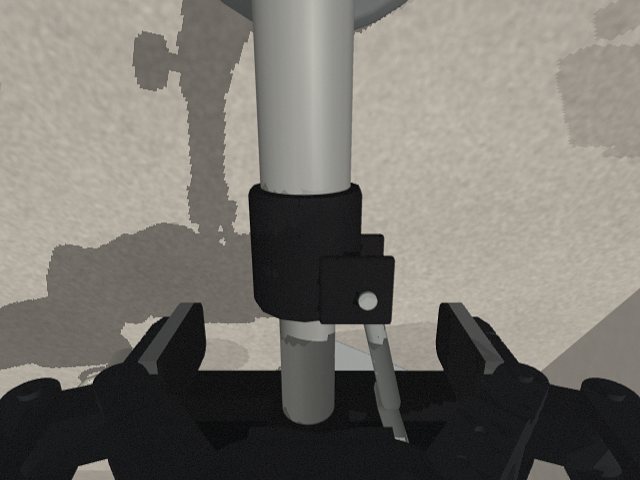

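The fingers straddle the tube at columns 205 and 440. The lever (from (375,325) to (400,440)) lies between them, the lip is at row 320 and the bar is ahead. Now I'll push outward.

>>> carry_out(steps=[[[0, 0, 0], [-0.5, 0, 0], 0], [[0, 0, 0], [-1, 0, 0], 0], [[0, 0, 0], [-1.5, 0, 0], 0], [[0, 0, 0], [-2.2, 0, 0], 0], [[0, 0, 0], [-2.9, 0, 0], 0], [[0, 0, 0], [-3.6, 0, 0], 0], [[0, 0, 0], [-4.2, 0, 0], 0], [[0, 0, 0], [-4.4, 0, 0], 0]])

```text
clock: 4.2
tcp_pos: [0.5921, 0.0419, 0.2016]
orientation: [0.168, 0.609, 0.763, -0.135]
wrist_force: [0.2, 1.6, 0.6]
finger_gap: 0.0853
grip_force: 0.9
```

Run:
```python
from h import *
go(69,3.5,-28)
c=env.get_calibration("wrist");p,d=env.read_camera("wrist")
np.savez("pics/w3.npz",p=p,d=d,**c);cv2.imwrite("pics/w3.png",p[:,:,::-1])
L,B=frame();print(proj(c,[L,L+.0165*B[2],L+.009*B[2]]))
```

```text
clk 4.2 tcp in tube mm [ 64.7   3.9 -28.1] F tube [-1.1  0.6  1.2] gap 0.08528844672010992 grip 0.9264723211526871
turn [-0.1  -0.07 -0.05] shift cm [-0.43 -0.04 -0.01]
[[303.20711705 151.61084055]
 [300.24337815 158.96582277]
 [301.70156547 155.34710258]]
```

View pics/w3.png

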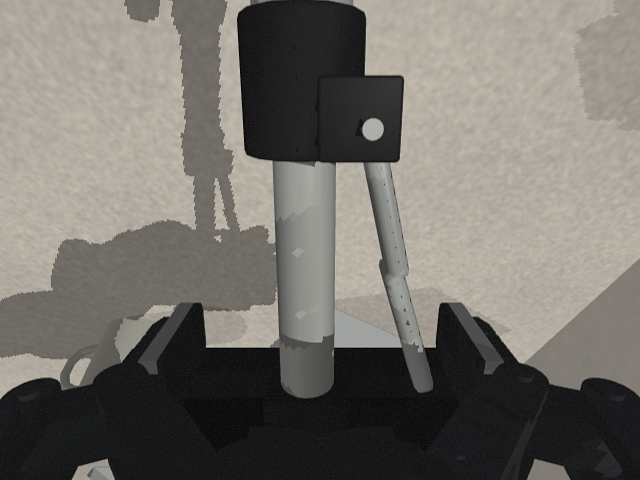

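The lip is at row 160, the tube meets the block near row 395, the ring is still hidden, and the lever is inside the fingers with its tip at (425,388). There are about 4 mm left to go.

>>> carry_out(steps=[[[0, 0, 0], [-0.1, 0, 0], 0], [[0, 0, 0], [-0.2, 0, 0], 0], [[0, 0, 0], [-0.3, 0, 0], 0], [[0, 0, 0], [-0.4, 0, 0], 0], [[0, 0, 0], [-0.4, 0, 0], 0], [[0, 0, 0], [-0.4, 0, 0], 0], [[0, 0, 0], [-0.4, 0, 0], 0], [[0, 0, 0], [-0.4, 0, 0], 0]])

```text
clock: 5.25
tcp_pos: [0.5928, 0.0388, 0.2031]
orientation: [0.168, 0.609, 0.763, -0.135]
wrist_force: [0.3, 0.8, -1.7]
finger_gap: 0.0852
grip_force: 0.6
```

```bash
cat > look.py <<'E'
from h import *
import sys
go(69,3.5,-28)
c=env.get_calibration("wrist");p,d=env.read_camera("wrist")
np.savez("pics/%s.npz"%sys.argv[1],p=p,d=d,**c)
g=p.astype(int).min(2);L,B=frame()
for x in(0,1,2,80): print(x,proj(c,L+np.array([x,0,16.5 if x==0 else 9])/1000@B).round(1))
print("tube profile rows 130-170:",g[130:170,285:315].mean(1).round().astype(int).tolist())
P,u,v=pts(c,d,np.pad(np.ones((35,1),bool),((135,310),(300,339))))
print("depth xz",[(int(a),*(B@(q-L)*1000).round(1)[[0,2]]) for a,q in zip(v,P)][::2])
E
python3 look.py w4
```

```text
clk 5.25 tcp in tube mm [ 68.2   3.8 -28.1] F tube [-1.3  0.5 -1.2] gap 0.08518010676947237 grip 0.6029574014246464
turn [-0.11 -0.07 -0.02] shift cm [-0.08 -0.03 -0.01]
0 [[300.4 144.3]]
1 [[302.  145.6]]
2 [[302.  149.5]]
80 [[305.8 398.3]]
tube profile rows 130-170: [34, 34, 34, 34, 34, 33, 33, 33, 34, 33, 33, 32, 31, 30, 28, 22, 24, 75, 97, 109, 121, 133, 145, 149, 149, 149, 149, 149, 149, 149, 149, 149, 149, 148, 149, 148, 148, 148, 148, 148]
depth xz [(135, np.float64(-2.2), np.float64(16.4)), (137, np.float64(-1.8), np.float64(17.1)), (139, np.float64(-1.2), np.float64(16.6)), (141, np.float64(-0.8), np.float64(16.5)), (143, np.float64(-0.3), np.float64(16.2)), (145, np.float64(0.2), np.float64(16.1)), (147, np.float64(1.3), np.float64(9.2)), (149, np.float64(1.9), np.float64(8.9)), (151, np.float64(2.4), np.float64(8.5)), (153, np.float64(2.8), np.float64(9.7)), (155, np.float64(3.3), np.float64(10.2)), (157, np.float64(3.9), np.float64(9.6)), (159, np.float64(4.5), np.float64(8.3)), (161, np.float64(4.9), np.float64(9.2)), (163, np.float64(5.4), np.float64(9.9)), (165, np.float64(6.0), np.float64(9.4)), (167, np.float64(6.5), np.float64(9.1)), (169, np.float64(7.0), np.float64(9.1))]
```

Run:
```python
import numpy as np,cv2
a=np.load("pics/w4.npz")['p'][110:200,250:350]
cv2.imwrite("pics/w4c.png",cv2.resize(np.clip(a.astype(float)*2,0,255).astype(np.uint8),None,fx=6,fy=6,interpolation=cv2.INTER_NEAREST)[:,:,::-1])
```

```text
(no output)
```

View pics/w4c.png

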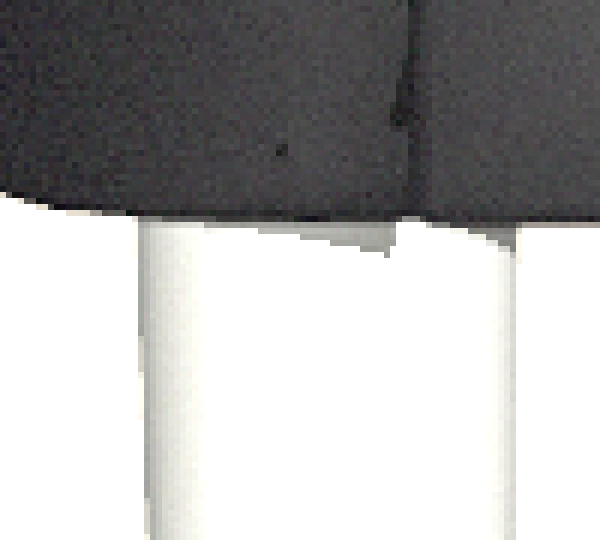

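The crop shows the lip's edge at row 146 with only shadow on the tube below it, so the ring isn't out yet. I'll push 1.5 mm further.

>>> carry_out(steps=[[[0, 0, 0], [-0.05, 0, 0], 0], [[0, 0, 0], [-0.1, 0, 0], 0], [[0, 0, 0], [-0.15, 0, 0], 0], [[0, 0, 0], [-0.15, 0, 0], 0], [[0, 0, 0], [-0.15, 0, 0], 0], [[0, 0, 0], [-0.15, 0, 0], 0], [[0, 0, 0], [-0.15, 0, 0], 0], [[0, 0, 0], [-0.15, 0, 0], 0]])

```text
clock: 6.3
tcp_pos: [0.5931, 0.0375, 0.2037]
orientation: [0.168, 0.609, 0.763, -0.135]
wrist_force: [-1.2, 1.2, -1.0]
finger_gap: 0.0855
grip_force: 0.7
```

```bash
cat > ring.py <<'E'
from h import *
import sys
go(70,3.5,-24)
c=env.get_calibration("wrist");p,d=env.read_camera("wrist")
np.savez("pics/%s.npz"%sys.argv[1],p=p,d=d,**c)
g=p.astype(int).min(2)
L,B=frame();r=int(proj(c,L+.0165*B[2])[0,1]);print("pred lip row",r)
for u in range(274,334,7): print(u,g[r-6:r+14,u].tolist())
E
python3 ring.py w5
```

```text
clk 6.3 tcp in tube mm [ 69.7   3.8 -28.1] F tube [-1.7 -0.9 -0.3] gap 0.08551495528073007 grip 0.6817284040153027
turn [-0.11 -0.07 -0.02] shift cm [-0.03 -0.03 -0.41]
pred lip row 137
274 [29, 30, 31, 29, 31, 24, 30, 30, 20, 10, 58, 87, 96, 96, 93, 95, 93, 92, 93, 91]
281 [33, 29, 29, 28, 30, 26, 31, 32, 24, 20, 30, 102, 124, 121, 120, 121, 120, 120, 118, 119]
288 [31, 31, 31, 33, 32, 32, 27, 22, 21, 13, 13, 94, 131, 138, 136, 137, 136, 137, 137, 135]
295 [36, 33, 35, 36, 31, 32, 30, 28, 22, 15, 23, 40, 126, 150, 145, 145, 147, 145, 147, 145]
302 [35, 37, 36, 30, 29, 34, 30, 31, 21, 22, 19, 43, 77, 136, 153, 152, 152, 150, 151, 151]
309 [34, 34, 34, 30, 26, 29, 26, 30, 26, 13, 13, 42, 74, 81, 76, 138, 166, 163, 164, 162]
316 [30, 31, 32, 27, 33, 32, 26, 26, 19, 20, 6, 101, 150, 157, 155, 152, 152, 151, 151, 150]
323 [36, 35, 33, 35, 36, 32, 35, 31, 28, 22, 14, 119, 145, 141, 142, 141, 140, 140, 139, 142]
330 [35, 34, 35, 35, 35, 36, 31, 29, 26, 23, 50, 69, 66, 111, 130, 130, 128, 128, 131, 128]
```

```bash
cat > edge.py <<'E'
from h import *
import sys
L,B=frame()
for n in sys.argv[1:]:
    c=dict(np.load("pics/%s.npz"%n));g=c['p'].astype(float).min(2)
    r0=int(proj(c,L+.0165*B[2])[0,1]);o=[]
    for u in (281,284,287,316,319,322):
        col=g[r0-8:r0+25,u];hi=np.median(col[-6:]);k=np.nonzero(col>(hi+20)/2)[0][0]
        row=r0-8+k-1+((hi+20)/2-col[k-1])/(col[k]-col[k-1])
        r=ray(c,u,row);res=[]
        for rad in(.0165,.009):   # intersect cylinder about the axis
            f=B@(c['origin']-L);q=B@r
            a=q[1]**2+q[2]**2;b=f[1]*q[1]+f[2]*q[2];cc=f[1]**2+f[2]**2-rad**2
            t=(-b-np.sqrt(b*b-a*cc))/a;res.append((f+t*q)[0]*1000)
        o.append([u,row,*res])
    print(n,"mean x on collar r, tube r:",np.mean(o,0)[2:].round(2),np.array(o).round(2).tolist())
    f=B@(c['origin']-L)*1000;print(" cam",f.round(1))
E
python3 edge.py w3 w4 w5
```

```text
w3 mean x on collar r, tube r: [0.59 1.67] [[281.0, 160.73, 0.51, 1.65], [284.0, 160.86, 0.51, 1.6], [287.0, 161.11, 0.56, 1.61], [316.0, 160.86, 0.52, 1.54], [319.0, 161.0, 0.59, 1.63], [322.0, 161.99, 0.86, 1.97]]
 cam [-12.2   5.2 114.4]
w4 mean x on collar r, tube r: [0.63 1.41] [[281.0, 146.41, 0.56, 1.39], [284.0, 146.82, 0.64, 1.44], [287.0, 147.05, 0.68, 1.46], [316.0, 146.5, 0.57, 1.31], [319.0, 146.26, 0.53, 1.28], [322.0, 147.3, 0.8, 1.6]]
 cam [ -8.7   5.1 114.3]
w5 mean x on collar r, tube r: [0.92 1.6 ] [[281.0, 141.55, 0.89, 1.62], [284.0, 141.61, 0.89, 1.58], [287.0, 141.83, 0.93, 1.6], [316.0, 141.83, 0.95, 1.6], [319.0, 141.62, 0.92, 1.58], [322.0, 141.63, 0.94, 1.63]]
 cam [ -7.2   5.1 114.3]
```

The ring's outer edge is about 1.0 mm past the lip (it should be 1.5). I'll push 0.5 mm more, then close gradually and lift slightly.

>>> carry_out(steps=[[[0, 0, 0], [-0.05, 0, 0], 0], [[0, 0, 0], [-0.05, 0, 0], 25], [[0, 0, 0], [-0.05, 0, 0], 50], [[0, 0, 0], [-0.05, 0, -0.1], 70], [[0, 0, 0], [-0.05, 0, -0.2], 85], [[0, 0, 0], [-0.05, 0, -0.3], 100], [[0, 0, 0], [-0.05, 0, -0.4], 110], [[0, 0, 0], [-0.05, 0, -0.4], 120]], force=40)

```text
clock: 7.35
tcp_pos: [0.5929, 0.0386, 0.2077]
orientation: [0.168, 0.609, 0.763, -0.135]
wrist_force: [2.8, 0.9, 0.0]
finger_gap: 0.0451
grip_force: 1.7
```

```bash
python3 ring.py w6|head -2; python3 edge.py w6; python3 -c "
import numpy as np,cv2
cv2.imwrite('pics/w6.png',np.load('pics/w6.npz')['p'][:,:,::-1])"
```

```text
clk 7.35 tcp in tube mm [ 70.3   3.9 -24. ] F tube [-0.2  3.   0.1] gap 0.04509511211053894 grip 1.707332613877952
turn [-0.1  -0.06 -0.03] shift cm [ 0.03 -0.04  0.  ]
w6 mean x on collar r, tube r: [1.67 2.34] [[281.0, 140.22, 1.52, 2.23], [284.0, 140.49, 1.57, 2.25], [287.0, 140.49, 1.56, 2.21], [316.0, 140.39, 1.55, 2.18], [319.0, 143.2, 2.26, 2.96], [322.0, 140.17, 1.53, 2.19]]
 cam [ -6.6   5.1 118.5]
```

View pics/w6.png

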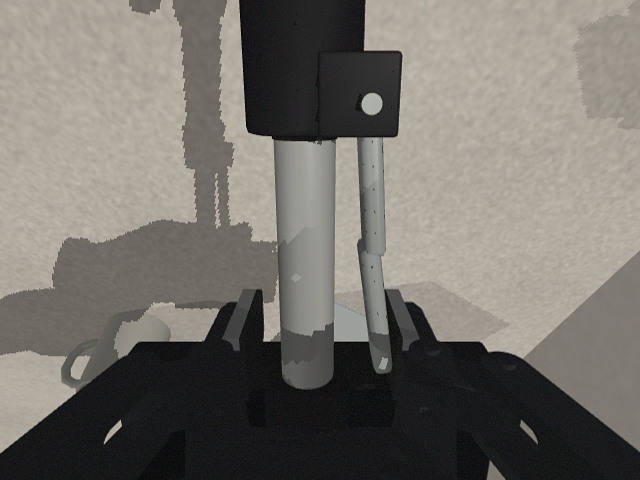

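The ring now shows about 1.6 mm past the lip at row 138, and the right finger is swinging the lever in (its tip is at (383,365)). I'll close it fully.

>>> carry_out(steps=[[[0, 0, 0], [0, -0.04, 0], 130], [[0, 0, 0], [0, -0.04, 0], 140], [[0, 0, 0], [0, -0.04, 0], 150], [[0, 0, 0], [0, -0.04, 0], 160], [[0, 0, 0], [0, -0.04, 0], 170], [[0, 0, 0], [0, -0.04, 0], 178], [[0, 0, 0], [0, -0.04, 0], 185], [[0, 0, 0], [0, -0.04, 0], 190]], force=40)

```text
clock: 8.4
tcp_pos: [0.5918, 0.0385, 0.2076]
orientation: [0.168, 0.609, 0.763, -0.136]
wrist_force: [-2.4, 2.1, 4.3]
finger_gap: 0.0235
grip_force: 38.9
```

```bash
python3 ring.py w7|head -2; python3 edge.py w7
```

```text
clk 8.4 tcp in tube mm [ 70.2   2.8 -24. ] F tube [-0.5 -1.9  5. ] gap 0.02354801808890203 grip 38.94045445136726
turn [-0.16 -0.07  0.  ] shift cm [0.02 0.07 0.  ]
w7 mean x on collar r, tube r: [1.43 2.11] [[281.0, 139.63, 1.25, 2.02], [284.0, 139.8, 1.27, 1.99], [287.0, 140.25, 1.37, 2.05], [316.0, 142.24, 1.83, 2.47], [319.0, 140.56, 1.43, 2.05], [322.0, 140.45, 1.42, 2.06]]
 cam [ -6.8   4.2 118.5]
```

The ring edge is at 1.45 mm (ideal 1.5), and the gap of 23.5 mm fits tube plus blade. I'll firm up the grip and check that the lever is shut.

>>> carry_out(steps=[[[0, 0, 0], [0, 0, 0], 200], [[0, 0, 0], [0, 0, 0], 215], [[0, 0, 0], [0, 0, 0], 230], [[0, 0, 0], [0, 0, 0], 230], [[0, 0, 0], [0, 0, 0], 230], [[0, 0, 0], [0, 0, 0], 230], [[0, 0, 0], [0, 0, 0], 230], [[0, 0, 0], [0, 0, 0], 230]], force=60)

```text
clock: 9.45
tcp_pos: [0.5918, 0.0386, 0.2077]
orientation: [0.168, 0.609, 0.763, -0.136]
wrist_force: [-3.1, 2.6, 6.4]
finger_gap: 0.0233
grip_force: 58.5
```

```bash
python3 ring.py w8|head -2; python3 edge.py w8; python3 -c "
import numpy as np,cv2
cv2.imwrite('pics/w8.png',np.load('pics/w8.npz')['p'][:,:,::-1])"
```

```text
clk 9.45 tcp in tube mm [ 70.2   2.8 -23.9] F tube [-0.2 -2.5  7.2] gap 0.023272903950600974 grip 58.450188715942204
turn [-0.15 -0.07  0.  ] shift cm [0.02 0.07 0.01]
w8 mean x on collar r, tube r: [1.43 2.11] [[281.0, 139.63, 1.26, 2.03], [284.0, 139.83, 1.29, 2.0], [287.0, 140.18, 1.36, 2.04], [316.0, 142.18, 1.82, 2.47], [319.0, 140.56, 1.44, 2.06], [322.0, 140.46, 1.43, 2.07]]
 cam [ -6.8   4.2 118.6]
```

View pics/w8.png

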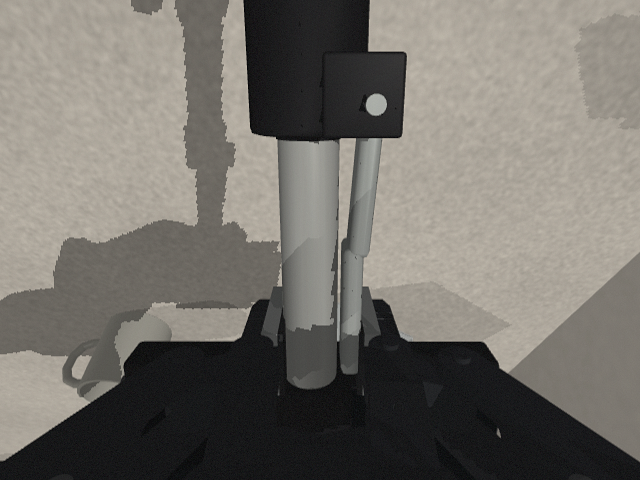

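The lever is shut: its blade (columns 342–362, rows 240–375) lies parallel to the tube with a gap of about 1 mm. The ring is at the lip (row 138) and both fingers grip with 58 N.

```bash
python3 -c "
from workcell import env
print(env.hand_in())"
```

```text
the job is handed in; nothing more can be done
None
```

I drew the tube out until the ring met the lip (within about 0.1 mm by the wrist camera), then swung the lever shut while holding it there, and handed the job in at about 9.5 s with the fingers still gripping tube and lever at about 58 N; I made no deliberate contact with the mug, tub or apple, but took no final picture to confirm they stayed put.

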